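Eject a data cartridge and pack it in the shadow-cut tray

TASK

Press the ejector key of the bay that holds the orange cartridge so that it comes up out of the dock, draw the cartridge out and lay it down flat on the green mat, label up, without dropping it. Then take it again across its width and set it in its cut-out in the foam tray, label up and fully home, flush with the foam. Leave the blue cartridge in the dock and everything else where it is.

Things in the scene. Friction and masses are not known exactly. Their poses are not given: they have to be found in the camera images.
- orange_center (a point): centre of the ORANGE data cartridge: black rigid slab, 16 mm thick (x), 66 mm long (y), 52 mm wide (z), 0.07 to 0.12 kg, orange label on one broad face and orange top edge. x points out of the label face, z from the contact edge to the top edge. At the start it stands upright in one bay of the dock (which one varies), centre 50 mm above the bench, top edge level with the dock's top
- orange_top (a point): middle of the orange cartridge's coloured top edge, 26 mm from its centre along z. Level with the dock's top at the start, so there is nothing to grip until it is ejected; then it stands 28 mm proud and can be gripped across its 16 mm thickness and drawn straight up
- orange_clip (a point): middle of the orange cartridge's one clipped corner (12 mm cut off at 45 degrees), at the contact-edge end (z minus), y plus: 27 mm along y and 20 mm against z from its centre. The outline therefore fits its cut-out only label up and one way round
- blue_center (a point): centre of the BLUE data cartridge, like the orange one in all but colour, in the other bay of the dock; it is to stay there, fully down
- dock_top (a point): centre of the flat top of the dock: fixed cream box 110 (x) x 140 (y) x 76 mm high. Two slots 18 x 68 mm open in its top, centred at x = -23 and +23 mm, y = +22 mm in this frame; a cartridge stands in each, its length along y, its label towards x plus. Each bay's ejector key is at the same x, y = -38 mm
- key_near_top (a point): centre of the top of the ejector key of the bay at x = -23 mm: grey block 24 x 26 mm, its top 94 mm above the bench, 18 mm above the dock. Pressed straight down 14 mm to its stop (8 to 10 N to start it, up to 12 N) it pushes the cartridge up 28 mm, twice its travel. Let go, it springs back; the cartridge stays as high as it was pushed
- key_far_top (a point): the same for the ejector key of the bay at x = +23 mm in the dock's frame
- key_near (a joint): travel of the key of the bay at x = -23 mm: 0 up, 0.014 m fully pressed
- key_far (a joint): travel of the key of the bay at x = +23 mm: 0 up, 0.014 m fully pressed
- mat_center (a point): centre of the upper face of the green antistatic mat, fixed, 140 (x) x 160 (y) x 2 mm, lying on the bench
- cutout (a point): centre of the FLOOR of the cartridge's cut-out in the fixed dark foam tray (180 x 200 x 28 mm, floors yellow). Floor 12 mm above the bench, tray top 28 mm: a seated cartridge is flush, its centre 8 mm above this point. 56 mm (x) by 70 mm (y): 2 mm play all round, rim sloped over the top 3 mm. Seated: cartridge x up, its z along minus x here, its y along plus y
- cutout_corner (a point): the one filled corner of the cut-out (13 mm at 45 degrees, at the tray's top height), which takes the cartridge's clipped corner; it lies at x plus, y plus from the cut-out's centre
- notch_front (a point): centre of the floor of a finger notch, 36 mm wide (y) and 26 mm long (x), as deep as the cut-out, which opens at the middle of the cut-out's 70 mm side at x minus: room for a finger when the cartridge is held across its 52 mm width
- notch_back (a point): the same finger notch at the opposite side of the cut-out, at x plus
- objective: bystander: microscope objective, steel with a blue ring, 29 mm across, 50 mm tall, standing in the tray's round cut-out; origin at the centre of its underside
- spanner: bystander: flat steel pin spanner, 102 x 27 x 5 mm, lying in its own cut-out of the tray; origin on its underside near mid-length
- oil: bystander: small amber bottle of immersion oil, 32 mm across, 75 mm tall, standing on the bench; origin at the centre of its underside
- dish: bystander: closed glass dish, 92 mm across, 15 mm tall; origin at the centre of its underside
- screwdriver: bystander: red-handled screwdriver, 160 mm long, lying on the bench; origin on its underside
- eyepiece: bystander: black microscope eyepiece, 33 mm across, 50 mm tall, standing on the bench; origin at the centre of its underside
Mind the look-alikes: they are no part of the job. What is shaped like the part that bears dock_top but turquoise is not meant.

How it is judged:
On the way, in this order (a step that is already met when the one before it is completed fails the run):
1. the orange cartridge has been pushed up out of its bay by the ejector (at least 22 mm) (height (world z) of orange_center above 0.072 m), for 0.2 s.
2. the orange cartridge lies flat on the mat, label up, and has been let go (angle between orange_center's own x axis and vertical below 0.12 rad and z of orange_center in the frame of mat_center below 0.013 m and x of orange_center in the frame of mat_center between -0.075 and 0.075 m and y of orange_center in the frame of mat_center between -0.085 and 0.085 m and linear speed of orange below 0.02 m/s and contact force between the fingers and orange below 0.05 N), for 0.2 s.
At the end, for the whole second after the job is handed in: The orange cartridge lies label up in its cut-out, its centre within 5 mm of the cut-out's centre in plan, no more than 2.5 mm above its seated height and tilted less than 0.08 rad, at rest and let go; the blue cartridge still stands fully down in its bay (within 8 mm of where it was) (horizontal distance between orange_center and cutout below 0.005 m and z of orange_center in the frame of cutout below 0.0105 m and angle between orange_center's own x axis and vertical below 0.08 rad and linear speed of orange below 0.02 m/s and contact force between the fingers and orange below 0.05 N and height (world z) of blue_center between 0.045 and 0.056 m and distance of blue_center from where it was at the start of the episode below 0.008 m); the robot touches nothing.
It fails at once if the blue cartridge is ejected or moved by more than 8 mm (distance of blue_center from where it was at the start of the episode above 0.008 m).
It fails at once if a bystander is moved by more than 20 mm (distance of any of objective, spanner, oil, dish, screwdriver, eyepiece from where it was at the start of the episode above 0.02 m).
It fails at once if the orange cartridge is dropped (falls free from more than about 40 mm) (contact force between the fingers and orange below 0.05 N and height (world z) of orange_center above 0.045 m and linear speed of orange above 0.7 m/s).
It also fails if it takes over 72 s, if anything falls off the work surface, if the arm or the gripper's body presses on something with over 40 N, if the wrist force passes 120 N, or if a joint passes its speed limit or range.

ROBOT

A 6-joint arm with a two-finger parallel gripper is mounted at the origin on the work surface. World frame = base frame: x ahead of the robot, y to its left, z up, the work surface at z = 0. Lengths are in m, angles in rad, forces in N, time in s.
With the tool pointing down it reaches from about 0.3 to 0.775 m from the base axis. Payload 14.6 kg.
Tool frame: the origin (TCP) lies midway between the tips of the shut fingers; the grasp point (between the pads) lies 19 mm behind it (ctrl.hold_point_z is the distance from the TCP to the grasp point, in m); z points along the fingers, x is the direction in which the jaws open and shut, and the axes are right-handed (so a half turn about z gives the same grasp; the last joint's range is limited). The gripper opens to 94 mm and grips with 3 to 60 N. Pads are 16 mm wide; open, the fingers measure 119 mm over their backs; the gripper's body (75 mm by 177 mm) begins 78 mm behind the grasp point.
Start: joints at [-1.353, 0.3, 1.521, -0, 1.321, -0.067], TCP at [0.155, -0.528, 0.205] pointing down, gripper open.
Joint ranges: [-3.03, 3.03], [-0.79, 2.21], [0.23, 2.52], [-1.04, 4.18], [0, 3.07], [-2.55, 2.55]. Speed limits (rad/s): [2.22, 2.22, 2.57, 3.14, 3.14, 3.14].

INTERFACE

Orientations are given as [roll, pitch, yaw] about the fixed x, y, z axes, in that order (R = Rz(yaw) Ry(pitch) Rx(roll)).
In Python, from station import ctrl, viewer, ticket, nets gives the robot as it stands.
- The arm moves only by the tool carry_out, never from a script. Its argument "commands" is one flat list of numbers, 7 for each row, row after row: the closure, from -1 (fully open) to 1 (shut), so that 0 is half open, then the shift along the world's x, y, z in cm, then the turn, a rotation vector about the world's x, y, z in rad. In form: [gripper, tx, ty, tz, ax, ay, az, gripper, tx, ty, tz, ax, ay, az, ...]. A call has 1 to 12 rows; each row is the pose to reach, as a shift and turn from the pose measured when the call began; what a row does not reach only later rows make up. A row lasts 1/12 s, in which the tool goes at most 41.7 mm and 7.16 degrees, less where a joint would pass 70% of its speed; a pose out of reach is approached as far as the arm can. A call with a gripper value outside its range is refused whole. The fingers move at their own pace and stop on an object; "force" is the grip in N (left out, the last holds). Time passes only in rows, so rows that repeat a pose let the fingers close. It gives the time, the measured TCP pose, the force and the opening at its end, in the units of the state.
- ctrl.get_obs(): the state, without advancing time (a new reading comes with each control period).
- viewer.camera(name): name is "scene" or "top" or "wrist"; returns (picture, depth): 400x640x3 uint8, blue, green, red; 400x640 float32, m along the optical axis (not along the pixel's ray), 0 where there is no reading.
- viewer.camera_info(name): a dict with "fx", "fy", "cx", "cy" (pixels), "R" (3x3) and "t" (3): a world point X has camera coordinates R X + t. Camera axes: x right, y down, z forward; pixel columns grow to the right and rows downward; lengths in m; the calibration is good to about 2 mm. A picture is of the moment at which its call begins: read the wrist's pose just before it. camera_info takes no time and is no camera call; for the wrist camera it gives the pose at the moment of the call.
- ticket.hand_in(): hands the job in, once; it reports no verdict.
Trained networks look in the newest picture that a camera, given by its name, has taken for a name from the list of things; names that differ only in an ending like _2 or _b are one class to them, and where a whole thing is asked for, a point or a joint stands for the part that bears it (a point fixed in the world has none). Each returns a list of dicts, best first, with "confidence" (0 to 1); they miss things now and then, are a little off and sometimes report something else, mostly with a low value. They report only what shows in the picture. A call takes as long as a camera call. They do not tell look-alikes from the thing itself.
- nets.silhouettes(camera, thing): "region" (400x640 bool, what is visible of it) and "extent" ([left, top, right, bottom] in pixels, round what is visible of it).
The state is a dict: "time_s": time; "qpos": joint angles; "joint_vel": joint speeds; "tau": joint torques, N m; "ee_pos": TCP position; "eef_rot": TCP orientation; "force": force on the tool from outside, world axes, zero at the start; "moment": the same for the moment, N m; "grip_width": finger opening in m.
Only numpy, scipy, OpenCV 4.12 (cv2) and the standard library are available. Lean on these libraries where they do the work, as an engineer would, in place of code of your own. Each camera call takes 0.05 s, during which the arm holds its last target. There are 200 camera calls.

## Working session

There is one attempt and no reset: what is moved stays moved. The work goes in short steps, Python scripts to look and compute and a tool call to move; the robot and the scene stay as the last step left them, time stands still between calls to the robot, and variables do not carry over. Pictures are saved under pics/ and viewed, about 8 in all and at most 12, crops included, and the job is handed in when it is done.

Besides the shell and the picture viewer there is one more tool, called after ">>>" as name(argument=value, ...) on one line, values as JSON. carry_out: Moves the arm, as the interface text tells. Its arguments: {"type":"object","properties":{"commands":{"type":"array","items":{"type":"number"}},"force":{"type":"number"}},"required":["commands"]}

```bash
mkdir -p pics; ls; cat > h.py <<'E'
import numpy as np, cv2
from station import ctrl, viewer, ticket, nets
def shot(n, f=None):
    I=viewer.camera_info(n); p,d=viewer.camera(n)
    if f: cv2.imwrite('pics/'+f,p)
    return p,d,I
def world(I,u,v,z):
    c=np.array([(u-I['cx'])/I['fx']*z,(v-I['cy'])/I['fy']*z,z]); return np.array(I['R']).T@(c-np.array(I['t']))
def cloud(I,d):
    v,u=np.mgrid[0:400,0:640]; c=np.stack([(u-I['cx'])/I['fx']*d,(v-I['cy'])/I['fy']*d,d],-1)
    return (c-np.array(I['t']))@np.array(I['R'])
def proj(I,X):
    c=np.array(I['R'])@np.array(X)+np.array(I['t']); return c[0]/c[2]*I['fx']+I['cx'],c[1]/c[2]*I['fy']+I['cy']
E
python3 - <<'E'
from h import *
o=ctrl.get_obs(); print(o)
a,d,I=shot('top','top0.png'); b,e,J=shot('scene','scene0.png')
print(I,J)
np.savez('s0.npz',a=a,d=d,b=b,e=e)
E
```

```text
pics
{'time_s': 0.0, 'qpos': array([-1.35258130e+00,  3.00458960e-01,  1.52156376e+00, -4.21457756e-05,
        1.32073732e+00, -6.65906947e-02]), 'joint_vel': array([-0.00071171,  0.00033713,  0.0009323 ,  0.00200161,  0.00048859,
        0.00187888]), 'tau': array([-3.10653217e-03, -5.31805515e+01, -3.52734268e+01,  7.07559125e-02,
        2.44337891e-02, -6.88666114e-05]), 'ee_pos': array([ 0.1544677 , -0.52758568,  0.20490033]), 'eef_rot': array([-3.14155571e+00,  1.16751134e-03, -1.28598013e+00]), 'force': array([ 0.13908198, -0.19086744, -0.43553936]), 'moment': array([-0.06218453, -0.02905358, -0.00019895]), 'grip_width': 0.09418698522451577}
{'fx': 504.9732964706759, 'fy': 504.9732964706759, 'cx': 318.9343692737947, 'cy': 193.52832665774693, 'R': array([[-0.00672023, -0.99992656, -0.01008559],
       [-0.98882468,  0.00814707, -0.14886026],
       [ 0.1489315 ,  0.0089725 , -0.98880681]]), 't': array([0.01650846, 0.54295373, 1.80735935])} {'fx': 402.6626363629446, 'fy': 402.6626363629446, 'cx': 320.76805714712015, 'cy': 195.62628908442113, 'R': array([[-0.56777629,  0.82313111,  0.00923414],
       [ 0.6663331 ,  0.46614961, -0.58198345],
       [-0.48335317, -0.32428339, -0.8131482 ]]), 't': array([ 0.29551776, -0.28764691,  1.57729701])}
```

View pics/top0.png

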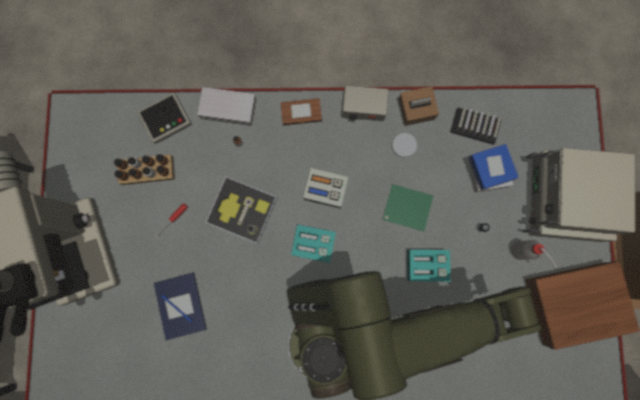

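View pics/scene0.png

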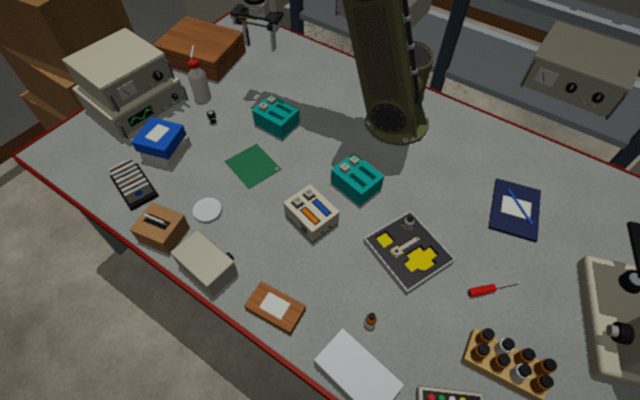

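The cream dock is at top (327,188), with orange at about (321,180) and blue below it. The look-alikes are the turquoise docks at (314,242) and (430,264). The tray is at (241,208) and the mat at (408,207). I choose the cream dock and check it in a close crop.

```bash
python3 - <<'E'
from h import *
s=np.load('s0.npz'); I=viewer.camera_info('top');J=viewer.camera_info('scene')
P=cloud(I,s['d']);Q=cloud(J,s['e'])
c1=cv2.resize(s['a'][160:250,195:360],None,fx=4.8,fy=3.3*4.8/4.8,interpolation=cv2.INTER_CUBIC)
c1=cv2.resize(s['a'][160:250,200:360],(800,450)[:2],interpolation=cv2.INTER_CUBIC)[:300] if 0 else cv2.resize(s['a'][162:246,205:355],(536,300),interpolation=cv2.INTER_CUBIC)
c2=cv2.resize(s['b'][180:240,280:345],(325,300),interpolation=cv2.INTER_CUBIC)
c3=cv2.resize(s['b'][205:295,360:460],(333,300),interpolation=cv2.INTER_CUBIC)
cv2.imwrite('pics/c.png',np.vstack([np.hstack([c1,np.zeros((300,800-536,3),np.uint8)]),np.hstack([c2,c3,np.zeros((300,800-658,3),np.uint8)])]))
# dock top: cream, from cloud
for nm,C,im,box in (('top',P,s['a'],(300,350,165,212)),('scene',Q,s['b'],(280,345,180,245))):
    u0,u1,v0,v1=box; m=np.zeros((400,640),bool); m[v0:v1,u0:u1]=1
    z=C[...,2]; print(nm,np.histogram(z[m],bins=np.arange(0,.12,.008)))
    k=m&(z>.06)&(z<.11); r=cv2.minAreaRect(C[k][:,:2].astype(np.float32)*1000); print(r, np.median(z[k]))
for nm,u,v,C in (('mat',408,207,P),('tray',241,208,P),('mat',253,165,Q),('tray',408,250,Q)): print(nm,C[v,u])
for nm,C,box in (('top',P,(200,282,172,245)),('scene',Q,(360,458,208,295))):
    u0,u1,v0,v1=box; m=np.zeros((400,640),bool); m[v0:v1,u0:u1]=1
    z=C[...,2]; k=m&(z>.02)&(z<.035); k=cv2.morphologyEx(k.astype(np.uint8),cv2.MORPH_OPEN,np.ones((3,3)))>0
    print(nm,cv2.minAreaRect(C[k][:,:2].astype(np.float32)*1000))
for nm,C,im in (('top',P,s['a']),('scene',Q,s['b'])):
    h=cv2.cvtColor(im,cv2.COLOR_BGR2HSV); k=(abs(h[...,0].astype(int)-70)<12)&(h[...,1]>110)&(C[...,2]<.02)
    n,l,st,_=cv2.connectedComponentsWithStats(k.astype(np.uint8)); i=1+st[1:,4].argmax(); print(nm,cv2.minAreaRect(C[l==i][:,:2].astype(np.float32)*1000),np.median(C[l==i][:,2]))
E
```

```text
top (array([534,  79,  11,   7,  14,  10,   9,  24, 167, 693, 222,  58,  31,
         0]), array([0.   , 0.008, 0.016, 0.024, 0.032, 0.04 , 0.048, 0.056, 0.064,
       0.072, 0.08 , 0.088, 0.096, 0.104, 0.112]))
((562.3374633789062, -9.531929016113281), (139.8303985595703, 111.3818130493164), 75.77650451660156) 0.07668469166628447
scene (array([1635,   90,   82,   97,   76,   82,   81,   91,   76, 1067,  182,
         79,   50,    0]), array([0.   , 0.008, 0.016, 0.024, 0.032, 0.04 , 0.048, 0.056, 0.064,
       0.072, 0.08 , 0.088, 0.096, 0.104, 0.112]))
((512.120361328125, -0.8225936889648438), (144.45159912109375, 209.23150634765625), 75.55235290527344) 0.07764602344966812
mat [ 0.49444653 -0.31628995  0.01102556]
tray [0.49302679 0.29864447 0.03229953]
mat [ 0.49300032 -0.31227409  0.00750991]
tray [0.4915996  0.30100579 0.02649953]
top ((489.1717224121094, 301.88348388671875), (206.6763916015625, 185.18057250976562), 67.4655532836914)
scene ((487.4557800292969, 298.2560729980469), (208.40550231933594, 190.43780517578125), 68.04655456542969)Traceback (most recent call last):
  File "<stdin>", line 21, in <module>
ValueError: attempt to get argmax of an empty sequence
```

View pics/c.png

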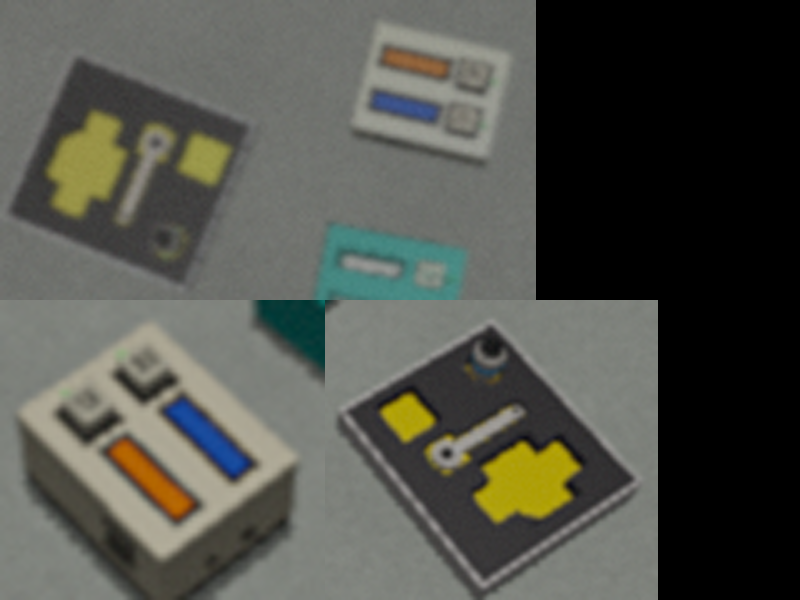

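The crop shows the orange bay farther from the robot and blue nearer, with the keys on the right (−y) side. So the orange cartridge belongs to key_far. I move above the dock to look closer.

>>> carry_out(commands=[1, 37, 50.8, 11.5, 0, 0, 1.038, 1, 37, 50.8, 11.5, 0, 0, 1.038, 1, 37, 50.8, 11.5, 0, 0, 1.038, 1, 37, 50.8, 11.5, 0, 0, 1.038, 1, 37, 50.8, 11.5, 0, 0, 1.038, 1, 37, 50.8, 11.5, 0, 0, 1.038, 1, 37, 50.8, 11.5, 0, 0, 1.038, 1, 37, 50.8, 11.5, 0, 0, 1.038, 1, 37, 50.8, 11.5, 0, 0, 1.038, 1, 37, 50.8, 11.5, 0, 0, 1.038, 1, 37, 50.8, 11.5, 0, 0, 1.038, 1, 37, 50.8, 11.5, 0, 0, 1.038], force=20)

```text
time_s: 1.1
ee_pos: [0.4447, -0.1281, 0.2954]
eef_rot: [-3.142, 0.001, -0.248]
force: [0.6, -0.8, 1.0]
grip_width: 0.0176
```

>>> carry_out(commands=[1, 8, 10.8, 2.5, 0, 0, 0, 1, 8, 10.8, 2.5, 0, 0, 0, 1, 8, 10.8, 2.5, 0, 0, 0, 1, 8, 10.8, 2.5, 0, 0, 0, 1, 8, 10.8, 2.5, 0, 0, 0, 1, 8, 10.8, 2.5, 0, 0, 0])

```text
time_s: 1.6
ee_pos: [0.5246, -0.0198, 0.3198]
eef_rot: [3.141, 0.002, -0.247]
force: [-0.9, -0.4, -0.7]
grip_width: -0.0001
```

```bash
python3 - <<'E'
from h import *
o=ctrl.get_obs(); a,d,I=shot('wrist','w1.png'); print(o['ee_pos'],o['eef_rot'],-np.array(I['R']).T@I['t'],I['R'],I['fx']); np.savez('s1.npz',a=a,d=d,**{k:np.array(I[k]) for k in I if k in('fx','fy','cx','cy','R','t')})
E
```

```text
[ 0.52459226 -0.01983301  0.31976659] [ 3.14130055e+00  2.13068281e-03 -2.46505450e-01] [0.54254574 0.05242394 0.49981282] [[ 0.96979567 -0.24390841 -0.00224672]
 [-0.23536148 -0.93815149  0.25392273]
 [-0.06404165 -0.24572437 -0.9672219 ]] 319.55143156348544
```

View pics/w1.png

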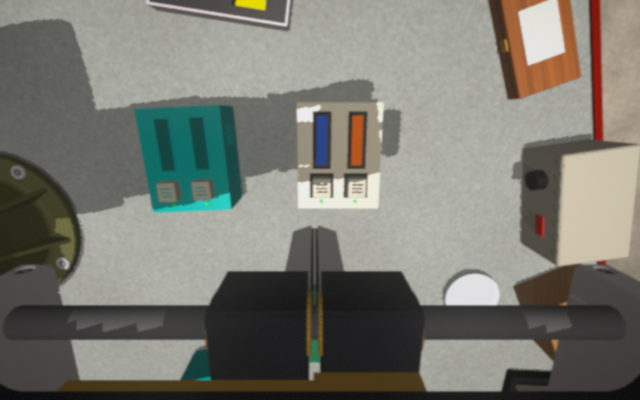

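The wrist view shows the cream dock at (339,155), blue at (321,140), orange at (357,140) and the far key at (356,187). Next I compute positions from this view and check them against the top and scene views.

```bash
cat >> h.py <<'E'
def plane(I,u,v,z):
    R=np.array(I['R']);C=-R.T@np.array(I['t']);r=R.T@np.array([(u-I['cx'])/I['fx'],(v-I['cy'])/I['fy'],1]);return C+r*(z-C[2])/r[2]
def blob(im,hue,box,tol=10,s=100,v=40):
    h=cv2.cvtColor(im,cv2.COLOR_BGR2HSV).astype(int);k=(abs(h[...,0]-hue)<tol)&(h[...,1]>s)&(h[...,2]>v)
    m=np.zeros_like(k);u0,u1,v0,v1=box;m[v0:v1,u0:u1]=1;n,l,st,c=cv2.connectedComponentsWithStats((k&m).astype(np.uint8));i=1+st[1:,4].argmax();return l==i,c[i]
def tri(a):
    A=np.zeros((3,3));b=np.zeros(3)
    for I,u,v in a:
        R=np.array(I['R']);C=-R.T@np.array(I['t']);r=R.T@np.array([(u-I['cx'])/I['fx'],(v-I['cy'])/I['fy'],1]);r/=np.linalg.norm(r);M=np.eye(3)-np.outer(r,r);A+=M;b+=M@C
    return np.linalg.solve(A,b)
E
python3 - <<'E'
from h import *
s=np.load('s1.npz');W={k:s[k] for k in('fx','fy','cx','cy','R','t')};t=np.load('s0.npz');I=viewer.camera_info('top');J=viewer.camera_info('scene')
Pw=cloud(W,s['d'])
for nm,h in(('o',10),('b',113)):
    mw,cw=blob(s['a'],h,(295,385,95,215));mt,ct=blob(t['a'],h,(300,352,165,212));ms,cs=blob(t['b'],h,(280,345,180,245))
    print(nm,cw,ct,cs,'tri',tri([(W,*cw),(I,*ct),(J,*cs)]).round(4),tri([(W,*cw),(J,*cs)]).round(4),'pl',plane(W,*cw,.076).round(4),plane(I,*ct,.076).round(4),plane(J,*cs,.076).round(4),'depth',Pw[mw].mean(0).round(4))
    pts=np.array([plane(W,u,v,.076)[:2]*1000 for v,u in np.argwhere(mw)],np.float32);print(cv2.minAreaRect(pts))
m=np.zeros((400,640),bool);m[95:215,290:390]=1
k=m&(Pw[...,2]>.07)&(Pw[...,2]<.084);print('dock',cv2.minAreaRect(Pw[k][:,:2].astype(np.float32)*1000),np.median(Pw[k][:,2]))
for x in ((340,372),(306,338)):
    m=np.zeros((400,640),bool);m[165:205,x[0]:x[1]]=1;k=m&(Pw[...,2]>.088)&(Pw[...,2]<.1);print('key',k.sum(),cv2.minAreaRect(Pw[k][:,:2].astype(np.float32)*1000),np.median(Pw[k][:,2]))
E
```

```text
o [356.44493392 139.68575624] [320.63888889 179.16666667] [309.78761062 215.32743363] tri [0.5881 0.0062 0.0808] [0.5874 0.0063 0.0797] pl [0.5872 0.0072 0.076 ] [0.59   0.0056 0.076 ] [0.586  0.0035 0.076 ] depth [0.5871 0.0071 0.0767]
((587.222900390625, 6.723381042480469), (66.21214294433594, 17.058311462402344), 77.51277160644531)
b [321.22671353 139.05272408] [318.06060606 191.51515152] [321.13684211 207.14736842] tri [0.5436 0.0171 0.0804] [0.5434 0.0182 0.0811] pl [0.5427 0.0192 0.076 ] [0.5451 0.0152 0.076 ] [0.5413 0.0149 0.076 ] depth [0.5427 0.0191 0.0777]
((542.5944213867188, 17.324373245239258), (64.659912109375, 14.345139503479004), 75.96564483642578)
dock ((560.0459594726562, -9.094688415527344), (139.42359924316406, 110.2662353515625), 75.89613342285156) 0.0769051949659503
key 368 ((573.0071411132812, -51.293174743652344), (25.53656768798828, 23.90045166015625), 75.67005920410156) 0.09473778750833928
key 361 ((528.2382202148438, -40.1263313293457), (25.925180435180664, 22.385536193847656), 76.00962829589844) 0.09478421675755953
```

Wrist, top, scene and depth agree: orange_top ≈ (0.5875, 0.0065, 0.077), key_far ≈ (0.573, −0.051, 0.0945), yaw −0.247. I go down onto the far key.

>>> carry_out(commands=[1, 4.8, -3.15, 0, 0, 0, 0, 1, 4.8, -3.15, -4, 0, 0, 0, 1, 4.8, -3.15, -8, 0, 0, 0, 1, 4.8, -3.15, -12, 0, 0, 0, 1, 4.8, -3.15, -16, 0, 0, 0, 1, 4.8, -3.15, -20, 0, 0, 0, 1, 4.8, -3.15, -21.5, 0, 0, 0, 1, 4.8, -3.15, -21.5, 0, 0, 0])

```text
time_s: 2.32
ee_pos: [0.5696, -0.0532, 0.1009]
eef_rot: [3.141, 0.009, -0.25]
force: [-0.3, 0.0, -0.9]
grip_width: 0.0004
```

>>> carry_out(commands=[1, 0, 0, -0.7, 0, 0, 0, 1, 0, 0, -1.1, 0, 0, 0, 1, 0, 0, -1.5, 0, 0, 0, 1, 0, 0, -1.9, 0, 0, 0, 1, 0, 0, -2.3, 0, 0, 0, 1, 0, 0, -2.45, 0, 0, 0, 1, 0, 0, -2.45, 0, 0, 0, 1, 0, 0, -2.45, 0, 0, 0])

```text
time_s: 2.98
ee_pos: [0.5701, -0.0544, 0.08]
eef_rot: [3.14, 0.006, -0.25]
force: [-11.7, -2.8, 22.1]
grip_width: 0.0007
```

>>> carry_out(commands=[1, 0.2, 0.1, 2, 0, 0, 0, 1, 0.2, 0.1, 6, 0, 0, 0, -1, 0, 0, 10, 0, 0, 0, -1, 0, 0, 14, 0, 0, 0, -1, 0, 0, 18, 0, 0, 0, -1, 0, 0, 18, 0, 0, 0, -1, 0, 0, 18, 0, 0, 0])

```text
time_s: 3.57
ee_pos: [0.5707, -0.0549, 0.2635]
eef_rot: [3.14, -0.001, -0.251]
force: [1.0, -0.4, -0.9]
grip_width: 0.0306
```

```bash
python3 - <<'E'
from h import *
o=ctrl.get_obs(); a,d,W=shot('wrist'); P=cloud(W,d);print(o['ee_pos'],o['eef_rot'])
c=o['ee_pos']
for nm,h,X in(('o',10,(.5875,.0065,.1)),('b',113,(.5427,.0185,.077))):
    u,v=map(int,proj(W,X)); print(u,v)
    m,cw=blob(a,h,(u-35,u+35,max(v-60,0),v+60));q=P[m];print(nm,cw,np.median(q,0).round(4),np.percentile(q[:,2],[5,50,95]).round(3),cv2.minAreaRect(q[:,:2].astype(np.float32)*1000))
b,e,J=shot('scene')
m,cs=blob(b,10,(280,345,160,245));Q=cloud(J,e);print(cs,np.percentile(Q[m][:,2],[5,50,95]).round(3))
E
```

```text
[ 0.57066764 -0.05494542  0.26348355] [ 3.14043987e+00 -6.81347936e-04 -2.50892214e-01]
315 124
o [315.50574713 123.56034483] [0.5875 0.0072 0.1056] [0.104 0.106 0.107] ((586.52001953125, 5.548713684082031), (67.76325988769531, 16.619426727294922), 75.90478515625)
274 122
b [274.23870968 123.03741935] [0.5428 0.018  0.077 ] [0.076 0.077 0.078] ((560.5123291015625, 13.070648193359375), (63.41578674316406, 51.96993637084961), 75.60881042480469)
[308.75449102 211.82634731] [0.079 0.104 0.109]
```

Ejected: the orange top is now at z ≈ 0.105 and blue is still at 0.077. Now to the grasp.

>>> carry_out(commands=[0, 1.65, 4, 0, 0, 0, 0, 0, 1.65, 6.1, -3, 0, 0, 0, 0, 1.65, 6.1, -7, 0, 0, 0, 0, 1.65, 6.1, -11, 0, 0, 0, 0, 1.65, 6.1, -14, 0, 0, 0, 0, 1.65, 6.1, -14, 0, 0, 0, 0, 1.65, 6.1, -14, 0, 0, 0])

```text
time_s: 4.25
ee_pos: [0.5854, 0.0062, 0.1189]
eef_rot: [3.139, 0.009, -0.251]
force: [0.3, 1.2, -0.1]
grip_width: 0.047
```

>>> carry_out(commands=[0, 0.15, 0, -2, 0, 0, 0, 0, 0.15, 0, -3.8, 0, 0, 0, 0, 0.15, 0, -3.8, 0, 0, 0, 0, 0.15, 0, -3.8, 0, 0, 0, 1, 0.15, 0, -3.8, 0, 0, 0, 1, 0.15, 0, -3.8, 0, 0, 0, 1, 0.15, 0, -3.8, 0, 0, 0, 1, 0.15, 0, -3.8, 0, 0, 0, 1, 0.15, 0, -3.8, 0, 0, 0], force=25)

```text
time_s: 5.0
ee_pos: [0.5871, 0.0062, 0.0813]
eef_rot: [3.139, 0.008, -0.251]
force: [-0.3, -0.7, -0.4]
grip_width: 0.017
```

>>> carry_out(commands=[1, 0, 0, 1, 0, 0, 0, 1, 0, 0, 2.5, 0, 0, 0, 1, 0, 0, 4, 0, 0, 0, 1, 0, 0, 6, 0, 0, 0, 1, 0, 0, 8, 0, 0, 0, 1, 0, 0, 10, 0, 0, 0, 1, 0, 0, 12, 0, 0, 0, 1, 0, 0, 12, 0, 0, 0])

```text
time_s: 5.67
ee_pos: [0.5883, 0.0062, 0.2058]
eef_rot: [3.14, 0.003, -0.251]
force: [0.2, -0.5, -0.5]
grip_width: 0.0158
```

```bash
python3 - <<'E'
from h import *
o=ctrl.get_obs(); print(o['ee_pos'],o['force'],o['grip_width'])
b,e,J=shot('scene','sc2.png');a,d,I=shot('top')
Q=cloud(J,e);P=cloud(I,d)
for nm,im,C in(('s',b,Q),('t',a,P)):
    h=cv2.cvtColor(im,cv2.COLOR_BGR2HSV).astype(int);k=(h[...,0]>50)&(h[...,0]<82)&(h[...,1]>60)&(C[...,2]<.03)&(C[...,1]<-.2)&(C[...,1]>-.45)&(abs(C[...,0]-.5)<.15)
    n,l,st,c=cv2.connectedComponentsWithStats(k.astype(np.uint8));i=1+st[1:,4].argmax();q=C[l==i];print(nm,cv2.minAreaRect(q[:,:2].astype(np.float32)*1000),np.median(q[:,2]))
    m=l==i;ct=c[i];print(plane(J if nm=='s' else I,*ct,.002))
x=cv2.resize(b[130:260,220:400],(720,520));cv2.imwrite('pics/sc2.png',x)
E
```

```text
[0.58831214 0.00616441 0.20575397] [ 0.159278   -0.52632418 -0.50652918] 0.01582343714866485
s ((492.166748046875, -318.2840576171875), (164.05271911621094, 139.32015991210938), 74.4275894165039) 0.004088636326250726
[ 0.49420827 -0.31858294  0.002     ]
t ((495.19305419921875, -317.3054504394531), (156.19247436523438, 136.6949920654297), 73.78458404541016) 0.0025716230738460797
[ 0.49515985 -0.31791044  0.002     ]
```

View pics/sc2.png

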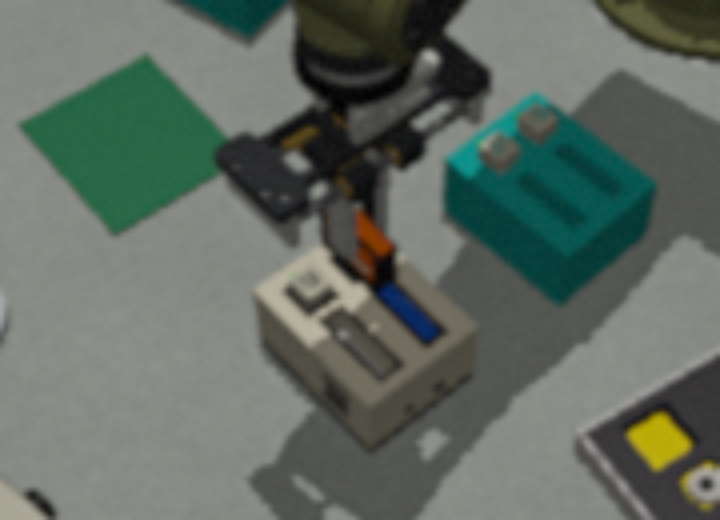

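The cartridge is held upright with the label towards +x, and the dock shows an empty far slot with blue still down. Mat centre ≈ (0.494, −0.318). Carry it there while tilting to 43°.

>>> carry_out(commands=[1, -2.4, -8.9, -1, 0, 0, 0, 1, -4.8, -17.8, -3, 0, 0, 0, 1, -6, -22.3, -4, -0.06, -0.24, 0, 1, -7.5, -27.8, -5, -0.12, -0.48, 0, 1, -8.8, -32.6, -6, -0.184, -0.727, 0, 1, -8.8, -32.6, -6, -0.184, -0.727, 0, 1, -8.8, -32.6, -6, -0.184, -0.727, 0, 1, -8.8, -32.6, -6, -0.184, -0.727, 0, 1, -8.8, -32.6, -6, -0.184, -0.727, 0, 1, -8.8, -32.6, -6, -0.184, -0.727, 0, 1, -8.8, -32.6, -6, -0.184, -0.727, 0, 1, -8.8, -32.6, -6, -0.184, -0.727, 0])

```text
time_s: 6.77
ee_pos: [0.4967, -0.3215, 0.1386]
eef_rot: [-3.141, -0.74, -0.256]
force: [0.1, 1.6, -2.3]
grip_width: 0.016
```

```bash
python3 - <<'E'
from h import *
from scipy.spatial.transform import Rotation as Ro
o=ctrl.get_obs(); print(o['ee_pos'],o['eef_rot'],o['force'],o['grip_width'],o['qpos'].round(2)); print(Ro.from_euler('xyz',o['eef_rot']).as_matrix().round(3))
a,d,W=shot('wrist','w3.png')
E
```

```text
[ 0.49671083 -0.32149261  0.13864   ] [-3.14056936 -0.73994396 -0.25579382] [ 0.05650766  1.55100868 -2.30890905] 0.015953649115918105 [-0.8   0.2   2.    0.94  0.44 -1.31]
[[ 0.714 -0.252  0.653]
 [-0.187 -0.968 -0.17 ]
 [ 0.674 -0.001 -0.739]]
```

View pics/w3.png

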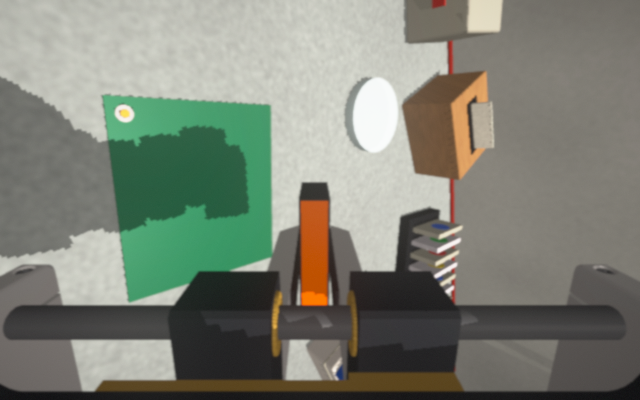

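The cartridge is still square in the jaws (image column 313), with the mat ahead of and below it. I lower it until the contact edge touches.

>>> carry_out(commands=[1, 0.2, 0, -3, 0, 0, 0, 1, 0.2, 0, -6, 0, 0, 0, 1, 0.2, 0, -8.5, 0, 0, 0, 1, 0.2, 0, -9.6, 0, 0, 0, 1, 0.2, 0, -10.1, 0, 0, 0, 1, 0.2, 0, -10.5, 0, 0, 0, 1, 0.2, 0, -10.5, 0, 0, 0])

```text
time_s: 7.4
ee_pos: [0.4994, -0.3189, 0.0328]
eef_rot: [-3.136, -0.736, -0.257]
force: [-0.6, -0.0, -1.6]
grip_width: 0.0157
```

>>> carry_out(commands=[1, 0, 0, -0.25, 0, 0, 0, 1, 0, 0, -0.4, 0, 0, 0, 1, 0, 0, -0.4, 0, 0, 0])

```text
time_s: 7.65
ee_pos: [0.4997, -0.3184, 0.0288]
eef_rot: [-3.136, -0.736, -0.256]
force: [-0.2, 0.8, -0.4]
grip_width: 0.0157
```

>>> carry_out(commands=[0.35, 0, 0, -0.05, 0, 0, 0, 0.35, 0, 0, -0.05, 0, 0, 0, 0.35, 0, 0, 0, 0, 0, 0, 0.35, -0.4, 0.1, 0.45, 0, 0, 0, 0.35, -1.1, 0.28, 1.2, 0, 0, 0, 0.35, -1.9, 0.5, 2.2, 0, 0, 0, 0.35, -2.7, 0.7, 3, 0, 0, 0, 0.35, -4, 1, 4.4, 0, 0, 0, 0.35, -5.2, 1.3, 6, 0, 0, 0, 0.35, -5.2, 1.3, 6, 0, 0, 0])

```text
time_s: 8.48
ee_pos: [0.4468, -0.3057, 0.0914]
eef_rot: [-3.138, -0.738, -0.256]
force: [-0.5, -0.4, 0.3]
grip_width: 0.0304
```

```bash
python3 - <<'E'
from h import *
o=ctrl.get_obs(); print(o['ee_pos'],o['eef_rot'],o['force'],o['grip_width'])
a,d,W=shot('wrist','w4.png')
E
```

```text
[ 0.44675419 -0.30570273  0.09136337] [-3.13807599 -0.7381744  -0.25562749] [-0.47741868 -0.36113667  0.32712117] 0.03043101163802157
```

View pics/w4.png

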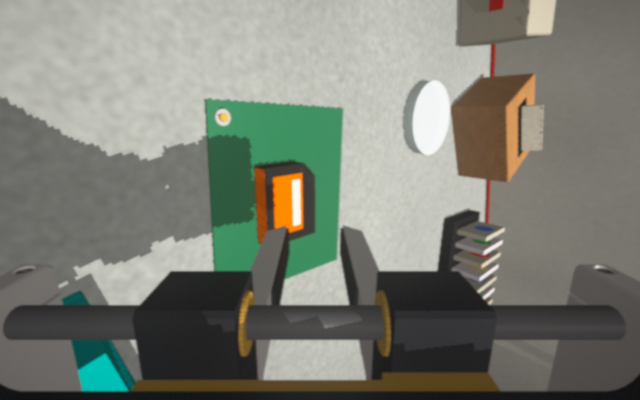

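The cartridge lies flat on the mat, label up (label at (290,203), clipped corner at the upper right). I straighten the tool above it and measure.

>>> carry_out(commands=[0.35, 0, 0, 4, 0, 0, 0, 0.35, 0, 0, 8, 0, 0, 0, -1, 1, -1, 12, 0.04, 0.17, 0, -1, 4, -3.4, 14, 0.184, 0.716, 0, -1, 4, -3.4, 14, 0.184, 0.716, 0, -1, 4, -3.4, 14, 0.184, 0.716, 0, -1, 4, -3.4, 14, 0.184, 0.716, 0, -1, 4, -3.4, 14, 0.184, 0.716, 0, -1, 4, -3.4, 14, 0.184, 0.716, 0, -1, 4, -3.4, 14, 0.184, 0.716, 0, -1, 4, -3.4, 14, 0.184, 0.716, 0])

```text
time_s: 9.45
ee_pos: [0.489, -0.3393, 0.2285]
eef_rot: [-3.139, 0.004, -0.252]
force: [-0.6, 0.2, -0.1]
grip_width: 0.0869
```

```bash
cat > meas.py <<'E'
from h import *
def cart(nm='wrist',X=(.49,-.32,.018),r=70):
    o=ctrl.get_obs(); a,d,W=shot(nm); P=cloud(W,d); 
    u,v=map(int,proj(W,X)); cv2.imwrite('pics/cart.png',a)
    # slab: height above the support, near the expected place
    k=(P[...,2]>X[2]-.006)&(P[...,2]<X[2]+.006)&(np.hypot(P[...,0]-X[0],P[...,1]-X[1])<.06)&(d>0)
    k=cv2.morphologyEx(k.astype(np.uint8),cv2.MORPH_OPEN,np.ones((3,3)))>0
    n,l,st,c=cv2.connectedComponentsWithStats(k.astype(np.uint8));i=1+st[1:,4].argmax();q=P[l==i]
    print(nm,o['ee_pos'].round(4),o['eef_rot'].round(4),'slab',cv2.minAreaRect(q[:,:2].astype(np.float32)*1000),np.median(q[:,2]).round(4))
    h=cv2.cvtColor(a,cv2.COLOR_BGR2HSV).astype(int);m=(abs(h[...,0]-10)<10)&(h[...,1]>120)&(l==i); q=P[m]
    print('label',cv2.minAreaRect(q[:,:2].astype(np.float32)*1000))
    return a,d,W
if __name__=='__main__': cart()
E
python3 meas.py
```

```text
wrist [ 0.489  -0.3393  0.2285] [-3.1386  0.0038 -0.2518] slab ((486.87823486328125, -314.8665466308594), (66.44795989990234, 52.703529357910156), 76.08517456054688) 0.0189
label ((482.17926025390625, -313.4059143066406), (51.662574768066406, 32.71810531616211), 75.79015350341797)
```

View pics/cart.png

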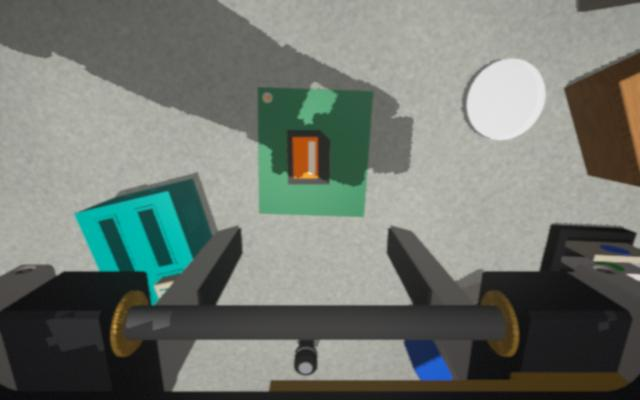

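The slab is centred at (0.487, −0.315) with its top at 0.019 and measures 66×53 mm, all as expected. I grasp it across the width.

>>> carry_out(commands=[-1, -0.2, 2.45, 0, 0, 0, 0.009, -1, -0.2, 2.45, -4, 0, 0, 0.009, -1, -0.2, 2.45, -8, 0, 0, 0.009, -1, -0.2, 2.45, -12, 0, 0, 0.009, -1, -0.2, 2.45, -16, 0, 0, 0.009, -1, -0.2, 2.45, -19, 0, 0, 0.009, -1, -0.2, 2.45, -20.5, 0, 0, 0.009, -1, -0.2, 2.45, -20.5, 0, 0, 0.009, -1, -0.2, 2.45, -20.5, 0, 0, 0.009])

```text
time_s: 10.25
ee_pos: [0.4862, -0.3148, 0.0239]
eef_rot: [-3.138, 0.001, -0.244]
force: [0.6, 0.1, -0.3]
grip_width: 0.0943
```

>>> carry_out(commands=[-1, 0, 0, -1, 0, 0, 0, -1, 0, 0, -1.8, 0, 0, 0, -1, 0, 0, -1.8, 0, 0, 0, 1, 0, 0, -1.8, 0, 0, 0, 1, 0, 0, -1.8, 0, 0, 0, 1, 0, 0, -1.8, 0, 0, 0, 1, 0, 0, -1.8, 0, 0, 0, 1, 0, 0, -1.8, 0, 0, 0, 1, 0, 0, -1.8, 0, 0, 0], force=25)

```text
time_s: 11.0
ee_pos: [0.4863, -0.3149, 0.006]
eef_rot: [-3.138, 0.001, -0.244]
force: [-0.3, -0.1, 0.3]
grip_width: 0.0572
```

>>> carry_out(commands=[1, 0, 0, 0, 0, 0, 0, 1, 0, 0, 0, 0, 0, 0, 1, 0, 0, 2, 0, 0, 0, 1, 0, 0, 5, 0, 0, 0, 1, 0, 0, 9, 0, 0, 0, 1, 0, 0, 13, 0, 0, 0, 1, 0, 0, 17, 0, 0, 0, 1, 0, 3, 20, 0, 0, 0, 1, 0, 7, 22, 0, 0, 0, 1, 0, 11, 22, 0, 0, 0, 1, 0, 15, 22, 0, 0, 0, 1, 0, 15, 22, 0, 0, 0])

```text
time_s: 12.0
ee_pos: [0.4862, -0.1596, 0.2267]
eef_rot: [-3.137, -0.0, -0.24]
force: [-0.9, -1.1, -1.1]
grip_width: 0.0515
```

>>> carry_out(commands=[1, 0, 43, 3, 0, 0, -0.15, 1, 0, 43, 3, 0, 0, -0.15, 1, 0, 43, 3, 0, 0, -0.15, 1, 0, 43, 3, 0, 0, -0.15, 1, 0, 43, 3, 0, 0, -0.15, 1, 0, 43, 3, 0, 0, -0.15, 1, 0, 43, 3, 0, 0, -0.15, 1, 0, 43, 3, 0, 0, -0.15, 1, 0, 43, 3, 0, 0, -0.15, 1, 0, 43, 3, 0, 0, -0.15, 1, 0, 43, 3, 0, 0, -0.15, 1, 0, 43, 3, 0, 0, -0.15])

```text
time_s: 13.0
ee_pos: [0.4856, 0.2742, 0.2564]
eef_rot: [-3.137, 0.0, -0.386]
force: [-0.2, -0.5, -0.5]
grip_width: 0.0519
```

```bash
python3 - <<'E'
from h import *
o=ctrl.get_obs(); print(o['ee_pos'],o['eef_rot'],o['force'],o['grip_width'])
a,d,W=shot('wrist','w5.png');np.savez('s5.npz',a=a,d=d,**{k:np.array(W[k]) for k in('fx','fy','cx','cy','R','t')})
E
```

```text
[0.48561686 0.27417592 0.25638519] [-3.13678291e+00  4.48402883e-04 -3.85680072e-01] [-0.23876001 -0.53195845 -0.45605544] 0.051904972348696385
```

View pics/w5.png

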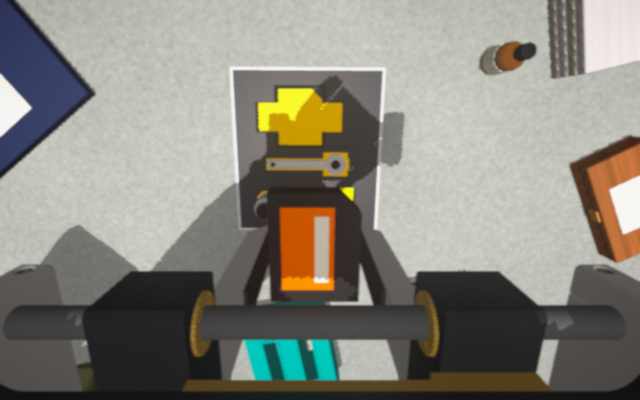

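The clipped corners of the cut-out (325,92) and of the held cartridge (355,200) are on the same side. I fit the cut-out's outline.

```bash
cat > fit.py <<'E'
from h import *
from scipy.optimize import minimize
def tmpl(p,c,n=500,s=2000.):
    x,y,th,e=p; H,V,N,L=28+e,35+e,18+e,54+e; k=13-e*0.6
    q=np.array([(-H,-V),(H,-V),(H,-N),(L,-N),(L,N),(H,N),(H,V-k),(H-k,V),(-H,V),(-H,N),(-L,N),(-L,-N),(-H,-N)])/1000
    R=np.array([[np.cos(th),-np.sin(th)],[np.sin(th),np.cos(th)]]); q=(q@R.T+[x,y]-c)*s+n/2
    m=np.zeros((n,n),np.uint8); cv2.fillPoly(m,[np.round(q*16).astype(np.int32)],1,shift=4); return cv2.GaussianBlur(m.astype(np.float32),(0,0),2)
def fit(mask,W,z,p0,n=500,s=2000.):
    c=np.array(p0[:2]); g=(np.mgrid[0:n,0:n]-n/2)/s; X=np.stack([g[1]+c[0],g[0]+c[1],np.full((n,n),z)],-1)
    C=X@np.array(W['R']).T+np.array(W['t']); u=(C[...,0]/C[...,2]*W['fx']+W['cx']).astype(np.float32); v=(C[...,1]/C[...,2]*W['fy']+W['cy']).astype(np.float32)
    m=cv2.GaussianBlur(cv2.remap(mask.astype(np.float32),u,v,cv2.INTER_LINEAR),(0,0),2)
    f=lambda p:np.abs(tmpl(p,c)-m).mean()
    S=np.array(p0)+np.vstack([np.zeros(4),np.diag([.006,.006,.08,1.5])]); r=minimize(f,p0,method='Nelder-Mead',options=dict(initial_simplex=S,xatol=1e-5,fatol=1e-7,maxiter=400))
    return r.x.round(4),round(float(r.fun/m.mean()),3),m
E
python3 - <<'E'
from fit import *
s=np.load('s5.npz');W={k:s[k] for k in('fx','fy','cx','cy','R','t')};a,d=s['a'],s['d'];P=cloud(W,d)
h=cv2.cvtColor(a,cv2.COLOR_BGR2HSV).astype(int);B=np.zeros((400,640),bool);B[75:152,245:355]=1
ye=(abs(h[...,0]-27)<8)&(h[...,1]>130)&(h[...,2]>50)&B
n,l,st,c=cv2.connectedComponentsWithStats(ye.astype(np.uint8));i=1+st[1:,4].argmax();ye=l==i;print(c[i],st[i],'floor z',np.median(P[ye][:,2]),'tray top z',np.median(P[155:157,250:350,2]))
p0=[*plane(W,*c[i],.012)[:2],-.39,0.]
print('p0',p0);print('yellow floor',fit(ye,W,.012,p0)[:2])
dp=(P[...,2]<.022)&B;dp=cv2.morphologyEx(dp.astype(np.uint8),cv2.MORPH_OPEN,np.ones((2,2)))>0
print('hole top',fit(dp,W,.022,p0)[:2])
t=np.load('s0.npz')
for nm,im,bx in(('top',t['a'],(205,250,165,235)),('scene',t['b'],(398,440,240,285))):
    I=viewer.camera_info(nm);m,c=blob(im,27,bx,tol=8,s=90);print(nm,c,fit(m,I,.012,p0)[:2])
# spare check: clip orientation, flip test
print('flip',fit(ye,W,.012,[p0[0],p0[1],-.39+np.pi,0])[:2])
E
```

```text
[299.48147175 116.93114323] [ 257   88   87   58 3805] floor z 0.012908134978031081 tray top z 0.02849277338386239
p0 [np.float64(0.4941573594257338), np.float64(0.3478927229218009), -0.39, 0.0]
yellow floor (array([ 0.4943,  0.3475, -0.3887,  1.0186]), 0.016)
hole top (array([ 0.4953,  0.3461, -0.3981, -0.0955]), 0.019)
top [228.75784753 207.5470852 ] (array([ 0.4981,  0.3477, -0.3942,  0.9673]), 0.055)
scene [420.21043478 259.06086957] (array([ 0.4894,  0.3444, -0.3835,  0.0904]), 0.051)
flip (array([0.4942, 0.3476, 2.7533, 1.0465]), 0.04)
```

```bash
cat > held.py <<'E'
from h import *
def held(a,W,o,dz=.012):
    z=o['ee_pos'][2]+dz; h=cv2.cvtColor(a,cv2.COLOR_BGR2HSV).astype(int); u,v=map(int,proj(W,[*o['ee_pos'][:2],z]))
    m=((abs(h[...,0]-10)<10)&(h[...,1]>120)&(h[...,2]>60)).astype(np.uint8); m[:max(v-75,0)]=0;m[v+75:]=0;m[:,:u-60]=0;m[:,u+60:]=0
    m=cv2.morphologyEx(m,cv2.MORPH_CLOSE,np.ones((21,21)))
    q=np.array([plane(W,x,y,z)[:2]*1000 for y,x in np.argwhere(m)],np.float32); r=cv2.minAreaRect(q); y=o['eef_rot'][2]
    rel=np.array(r[0])-o['ee_pos'][:2]*1000; ex=np.array([np.cos(y),np.sin(y)]);ey=np.array([-np.sin(y),np.cos(y)])
    print('label',r,'in tool axes (jaw, y)',rel@ex,rel@ey,'yaw tool deg',np.degrees(y))
E
python3 - <<'E'
from held import *
s=np.load('s5.npz');W={k:s[k] for k in('fx','fy','cx','cy','R','t')};o=ctrl.get_obs()
held(s['a'],W,o)
E
```

```text
label ((482.6626892089844, 283.6690979003906), (67.5644302368164, 44.243080139160156), 67.9309310913086) in tool axes (jaw, y) -7.332938238752209 9.560109190424328 yaw tool deg -22.150048047932202
```

```bash
python3 - <<'E'
from held import *
s=np.load('s5.npz');W={k:s[k] for k in('fx','fy','cx','cy','R','t')};o=ctrl.get_obs();a,d=s['a'],s['d'];P=cloud(W,d);y=o['eef_rot'][2]
Rt=np.array([[np.cos(y),np.sin(y)],[-np.sin(y),np.cos(y)]])
print('tcp px',proj(W,[*o['ee_pos'][:2],o['ee_pos'][2]+.012]))
h=cv2.cvtColor(a,cv2.COLOR_BGR2HSV).astype(int);m=((abs(h[...,0]-10)<10)&(h[...,1]>120)&(h[...,2]>60));m[:200]=0;m[298:]=0;m[:,:265]=0;m[:,360:]=0
n,l,st,c=cv2.connectedComponentsWithStats(m.astype(np.uint8));print(st,c)
q=P[m];print('z pct',np.percentile(q[:,2],[2,50,98]))
t=(q[:,:2]-o['ee_pos'][:2])@Rt.T*1000;print('label tool pct',np.percentile(t,[1,99],axis=0))
k=np.zeros((400,640),bool);k[180:305,262:365]=1;k&=(P[...,2]>.25)&(P[...,2]<.285)&(h[...,2]>0)
t=(P[k][:,:2]-o['ee_pos'][:2])@Rt.T*1000;print(np.percentile(t,[.5,1,99,99.5],axis=0),np.percentile(P[k][:,2],[5,50,95]))
E
```

```text
tcp px (np.float64(317.2188808787034), np.float64(251.908198768107))
[[     0      0    640    400 252208]
 [   278    206     58     85   3792]] [[319.74496844 198.7837975 ]
 [303.20701477 247.1350211 ]]
z pct [0.26820495 0.26946362 0.27074684]
label tool pct [[-21.50440147 -23.42997391]
 [  9.80515098  27.58394716]]
[[-29.04411688 -30.83197201]
 [-27.63376588 -30.41074476]
 [ 24.32239747  34.95710409]
 [ 24.44318369  35.03623504]] [0.26736951 0.26932634 0.27058493]
```

Wrist fit gives the cut-out at (0.4946, 0.347), yaw −0.39, label-up orientation confirmed (the flipped fit is worse). The held slab looks about 2 mm off the TCP, so I check from closer: low, beside the cut-out, above the objective's height.

>>> carry_out(commands=[1, -1.9, 0.2, -4, 0, 0, -0.004, 1, -1.9, 0.2, -8, 0, 0, -0.004, 1, -1.9, 0.2, -12, 0, 0, -0.004, 1, -1.9, 0.2, -15, 0, 0, -0.004, 1, -1.9, 0.2, -16.4, 0, 0, -0.004, 1, -1.9, 0.2, -16.4, 0, 0, -0.004, 1, -1.9, 0.2, -16.4, 0, 0, -0.004])

```text
time_s: 13.63
ee_pos: [0.4671, 0.2732, 0.0924]
eef_rot: [-3.138, 0.001, -0.392]
force: [1.4, -0.1, 0.0]
grip_width: 0.0518
```

```bash
cat > chk.py <<'E'
from fit import *
o=ctrl.get_obs();a,d,W=shot('wrist','w6.png');P=cloud(W,d);y=o['eef_rot'][2];print(o['ee_pos'].round(4),o['eef_rot'].round(4),o['grip_width'],o['force'].round(1))
Rt=np.array([[np.cos(y),np.sin(y)],[-np.sin(y),np.cos(y)]]);T=o['ee_pos']
h=cv2.cvtColor(a,cv2.COLOR_BGR2HSV).astype(int);D=(P[...,:2]-T[:2])@Rt.T*1000
m=(abs(h[...,0]-10)<10)&(h[...,1]>120)&(h[...,2]>60)&(abs(P[...,2]-T[2]-.012)<.008)&(abs(D)<45).all(-1)
print('label',np.percentile(D[m],[1,99],axis=0).round(1).tolist(),np.median(P[m][:,2]-T[2]))
k=(abs(P[...,2]-T[2]-.012)<.008)&(abs(D[...,0])<33)&(abs(D[...,1])<45);print('slab',np.percentile(D[k],[.5,99.5],axis=0).round(1).tolist())
ye=(abs(h[...,0]-27)<8)&(h[...,1]>120)&(h[...,2]>40)&(np.hypot(P[...,0]-.4946,P[...,1]-.347)<.065)&(P[...,2]<.024)
n,l,st,c=cv2.connectedComponentsWithStats(ye.astype(np.uint8));i=1+st[1:,4].argmax();ye=l==i
p0=[.4946,.347,-.39,.5];print('floor',fit(ye,W,.012,p0)[:2])
B=np.hypot(P[...,0]-.4946,P[...,1]-.347)<.062
dp=(P[...,2]<.022)&B&(d>0);dp=cv2.morphologyEx(dp.astype(np.uint8),cv2.MORPH_OPEN,np.ones((3,3)))>0
print('hole',fit(dp,W,.022,p0)[:2])
E
python3 chk.py
```

```text
[0.4671 0.2732 0.0924] [-3.1381e+00  8.0000e-04 -3.9160e-01] 0.05177805269802379 [ 1.4 -0.1  0. ]
label [[-20.5, -25.3], [10.9, 25.6]] 0.013029970444510139
slab [[-30.0, -32.8], [30.1, 33.1]]
floor (array([ 0.4947,  0.3477, -0.3944,  1.1083]), 0.024)
hole (array([ 0.4947,  0.3475, -0.3891, -0.3512]), 0.017)
```

View pics/w6.png

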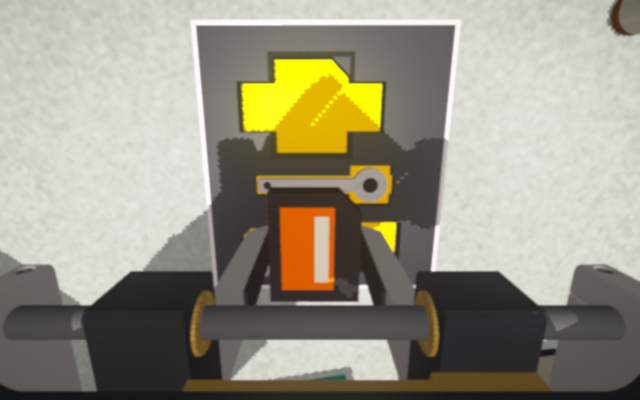

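From close by, the slab is centred on the TCP (the earlier offset came from taking the picture while the arm was still settling). The cut-out is at (0.4947, 0.3475), yaw −0.39. I move over it and come down.

>>> carry_out(commands=[1, 1.4, 3.7, 0, 0, 0, 0.001, 1, 2.76, 7.42, 0, 0, 0, 0.001, 1, 2.76, 7.42, -1, 0, 0, 0.001, 1, 2.76, 7.42, -3, 0, 0, 0.001, 1, 2.76, 7.42, -5, 0, 0, 0.001, 1, 2.76, 7.42, -5, 0, 0, 0.001, 1, 2.76, 7.42, -5, 0, 0, 0.001])

```text
time_s: 14.27
ee_pos: [0.4955, 0.3477, 0.0444]
eef_rot: [-3.136, -0.001, -0.391]
force: [0.2, 0.4, -0.2]
grip_width: 0.0512
```

>>> carry_out(commands=[1, -0.08, -0.03, -0.5, 0, 0, 0, 1, -0.08, -0.03, -1, 0, 0, 0, 1, -0.08, -0.03, -1.4, 0, 0, 0, 1, -0.08, -0.03, -1.8, 0, 0, 0, 1, -0.08, -0.03, -1.8, 0, 0, 0, 1, -0.08, -0.03, -1.8, 0, 0, 0])

```text
time_s: 14.77
ee_pos: [0.4947, 0.3474, 0.0263]
eef_rot: [-3.137, -0.001, -0.391]
force: [0.7, -0.4, -1.6]
grip_width: 0.0517
```

Slab bottom is at about 22 mm, inside the rim, with no contact force. I continue down.

>>> carry_out(commands=[1, 0, 0, -0.3, 0, 0, 0, 1, 0, 0, -0.6, 0, 0, 0, 1, 0, 0, -0.8, 0, 0, 0, 1, 0, 0, -0.95, 0, 0, 0, 1, 0, 0, -0.95, 0, 0, 0, 1, 0, 0, -0.95, 0, 0, 0])

```text
time_s: 15.27
ee_pos: [0.4947, 0.3474, 0.0168]
eef_rot: [-3.137, -0.001, -0.391]
force: [0.7, 0.1, -0.8]
grip_width: 0.052
```

>>> carry_out(commands=[-0.33, 0, 0, -0.05, 0, 0, 0, -0.33, 0, 0, -0.05, 0, 0, 0, -0.33, 0, 0, -0.05, 0, 0, 0, -0.33, 0, 0, 0.5, 0, 0, 0, -0.33, 0, 0, 1.5, 0, 0, 0, -0.33, 0, 0, 4, 0, 0, 0, -0.33, 0, 0, 7, 0, 0, 0, -0.33, -2, -4, 10, 0, 0, 0, -0.33, -3, -7.5, 14, 0, 0, 0, -0.33, -3, -7.5, 14, 0, 0, 0, -0.33, -3, -7.5, 14, 0, 0, 0])

```text
time_s: 16.18
ee_pos: [0.4655, 0.2709, 0.162]
eef_rot: [-3.132, -0.005, -0.392]
force: [0.6, -0.3, 0.3]
grip_width: 0.0624
```

```bash
python3 - <<'E'
from meas import *
a,d,W=cart('wrist',(.4947,.3475,.028)); P=cloud(W,d)
k=(np.hypot(P[...,0]-.4947,P[...,1]-.3475)<.02)&(d>0);q=P[k];A=np.c_[q[:,:2]-[.4947,.3475],np.ones(k.sum())];print('plane',np.linalg.lstsq(A,q[:,2],rcond=None)[0].round(4))
k=(np.hypot(P[...,0]-.4947,P[...,1]-.3475)>.068)&(np.hypot(P[...,0]-.4947,P[...,1]-.3475)<.075)&(P[...,2]>.022)&(P[...,2]<.034);print('tray top',np.median(P[k][:,2]))
b,e,J=shot('scene');m,c=blob(b,113,(280,345,180,245));print('blue',c,plane(J,*c,.076))
E
```

```text
wrist [0.4655 0.2709 0.162 ] [-3.1316 -0.0053 -0.3922] slab ((495.9010925292969, 350.3279724121094), (110.51285552978516, 119.57069396972656), 67.5958480834961) 0.0287
label ((480.43585205078125, 316.07745361328125), (30.7050724029541, 62.81696319580078), 68.46983337402344)
plane [-0.0017  0.0019  0.0292]
tray top 0.028697610310735873
blue [321.12371134 207.15463918] [0.54133091 0.01486823 0.076     ]
```

View pics/cart.png

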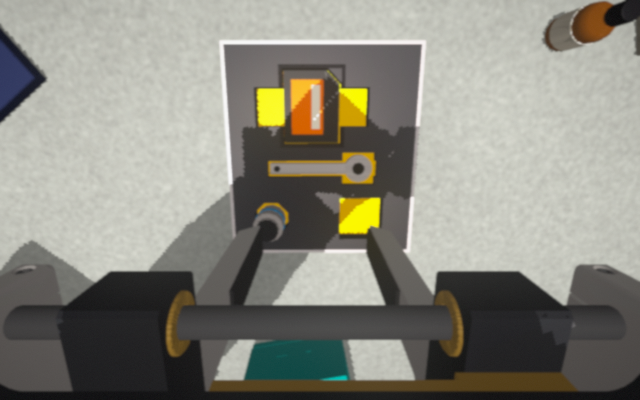

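The cartridge is seated label up at (311,105) with its clipped corner at the filled corner. Its top is at 0.0292 against the tray's 0.0287, so it is flush, and its tilt is about 0.003 rad. Blue is unmoved and the hand is clear, so I hand in.

```bash
python3 -c "
from h import *
print(ticket.hand_in())"
```

```text
the job is handed in; nothing more can be done
None
```

The orange cartridge is in its cut-out, label up and flush with the foam, and the job is handed in. The robot's clock was at about 16 s of the 72 s allowed. The hand-in gave no verdict.

**What I did**
1. I pressed the far key and the orange cartridge came up about 28 mm.
2. I drew it out and tilted it about 43° with its contact edge at the mat. I then let go, and it came down flat with the label up.
3. I took it again across its width and set it in the cut-out.

**Last checks**
- **Seating:** the cartridge's top measured 29.2 mm and the tray's top 28.7 mm, with a tilt of about 0.003 rad. Its clipped corner is at the filled corner.
- **Position in plan:** the final outline and label fits failed because they took in tray surface at the same height. I relied instead on where the hand let go, within 0.2 mm of the fitted cut-out centre, and on the last picture.
- **Blue cartridge:** it is where it was, at the same pixel to within 0.02 in the scene view.
- **Hand:** it was clear of everything and force readings were near zero.

**Disagreements on the way**
- One measurement of the held cartridge showed it about 2 mm off centre in the jaws. It was taken just after a fast move, and a second look from closer showed it centred.
- The scene camera put the cut-out about 5–6 mm from the close wrist fits, and the top camera about 3 mm. I used the wrist fits.

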